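# Hang two ball bearings on a slanted stepped peg

### The arm

A 7-joint arm with a two-finger parallel gripper is mounted at the origin on the work surface; the furniture and walls round the work are solid. World frame = base frame: x ahead of the robot, y to its left, z up, the work surface at z = 0. Lengths are in m, angles in rad, forces in N, time in s.
With the tool pointing down it reaches from about 0.425 to 0.925 m from the base axis. Payload 6.8 kg.
Tool frame: the origin (TCP) lies on the centre line of the jaws, within the pads' length; the fingertips stand 14 mm ahead of it and the grasp point (between the pads) lies 5 mm behind it (bot.finger_overhang is the distance from the TCP to the fingertips, in m); z points along the fingers, y is the line along which they close (so a half turn about z gives the same grasp; the last joint's range is limited). The gripper opens to 85 mm and grips with 20 to 120 N. Pads are 22 mm wide; open, the fingers measure 114 mm over their backs; the gripper's body (76 mm by 85 mm) begins 54 mm behind the grasp point. The pads swing forward as they close: fully open they stand 13 mm farther back than shut.
Start: joints at [1.067, 0.477, 0.022, 1.555, -0.011, 1.109, -0.083], TCP at [0.26, -0.623, 0.245] pointing down, gripper open.
Joint ranges: [-2.96, 2.96], [-0.34, 2.1], [-1.41, 1.46], [0.24, 2.44], [-1.37, 4.51], [0.17, 1.92], [-2.96, 2.96]. Speed limits (rad/s): [2.39, 2.39, 3.14, 3.14, 3.14, 3.14, 3.14].

### API

Orientations are given as a unit quaternion [w, x, y, z].
In Python, from station import bot gives the robot as it stands.
- The arm moves only by the shell command python3 -m inch 'ROWS' [OPENING] [FORCE]. ROWS is JSON, a list of rows, each a list of 4 numbers: the shift along the tool's x, y, z in m, then the turn about the tool's z in degrees. A call has 1 to 12 rows; each row shifts and turns the commanded pose from where the row before left it, along the tool's axes as they then stand; what a row does not reach is not made up. A row lasts 1/10 s, in which the tool goes at most 50 mm and 8.59 degrees, less where a joint would pass 70% of its speed; a pose out of reach is approached as far as the arm can. A call is refused whole if a number of a shift passes 0.05 or a number of a turn 8.59, either way. A call with a gripper value outside its range is refused whole. OPENING is the finger opening in m, from 0 to 0.0854, set as the call begins (- or left out, the last holds). The fingers move at their own pace and stop on an object; FORCE is the grip in N (left out, the last holds). Time passes only in rows, so rows that do not move let the fingers close. It gives the time, the measured TCP pose, the force, the opening and the grip force at its end, in the units of the state.
- bot.get_obs(): the state, without advancing time (a new reading comes with each control period).
- bot.read_camera(name): name is "scene" or "top" or "wrist"; returns a dict with "color" (400x640x3 uint8, red, green, blue), "mtx" (3x3 intrinsics, pixels), "world_from_camera" (4x4, takes a point from camera to world coordinates); the wrist camera has in their place "hand_eye" (4x4, takes a point from camera to tool coordinates, whose origin is the TCP and whose axes are the flange's). Camera axes: x right, y up, looking along -z (the intrinsics and any distortion apply to the point x, -y, -z); pixel columns grow to the right and rows downward; lengths in m; the calibration is good to about 2 mm. A picture is of the moment at which its call begins: read the wrist's pose just before it. There is no depth.
- bot.hand_in(): hands the job in; it is judged then, once.
The state is a dict: "t": time; "q": joint angles; "joint_vel": joint speeds; "joint_torque": joint torques, N m; "eef_pos": TCP position; "tool_rot": TCP orientation; "contact_force": force on the tool from outside, world axes, zero at the start; "torque": the same for the moment, N m; "gripper_width": opening from 0.0 (shut) to 1.0 (fully open); "grasp_force": force on a finger pad.
Only numpy, scipy, OpenCV 4.12 (cv2) and the standard library are available. Lean on these libraries where they do the work, as an engineer would, in place of code of your own. Each camera call takes 0.05 s, during which the arm holds its last target. There are 200 camera calls.

### The job

Put the two loose ball bearings away on the slanted peg of the little steel stand: first the large one, right down against the shoulder at the root of the peg, then the small one above it, down flat against the large one. Guide each one down along the peg in the gripper rather than letting it drop, then let go, and leave the tape measure, the tape roll and the other things where they stand.

Things in the scene. Friction and masses are not known exactly. Their poses are not given: they have to be found in the camera images.
- large_bearing_center (a point): Centre of the large ball bearing, a steel ring with dark seals lying flat on the table: outside diameter 62 mm, bore 30 mm, width (height as it lies) 24 mm, 0.2 to 0.4 kg. The point is on its axis, half-way up (12 mm from either face); z is the bearing's axis. Both faces are alike.
- small_bearing_center (a point): Centre of the small ball bearing, of the same make, lying flat on the table: outside diameter 47 mm, bore 20 mm, width 20 mm, 0.1 to 0.21 kg. The point is on its axis, half-way up (10 mm from either face); z is the bearing's axis. Both faces are alike. One bearing lies to the left, the other to the right.
- peg: Slanted steel peg on the fixed stand. Origin: on its axis at the upper face of its shoulder (collar of 42 mm diameter), 109 mm above the table; z along the peg to its tip, 40 deg from vertical, leaning to the robot; y level. Along z: 25 mm diameter to 18 mm, cone to 22, 15 mm diameter to 52, blunt point to 58. Bearings home: large one's centre at z = 12 mm, small one's at 34.
- bearing_stand: Grey steel stand of the peg, fixed to the table: foot 120 x 100 x 10 mm with four bolt heads, post of 20 mm diameter 30 mm behind the foot's centre, 67 mm high, from which a 16 mm neck slants up to the peg's shoulder. Origin at the centre of the foot's underside; its front (-x) faces the robot within 20 degrees.
- tape_measure: Bystander: yellow and black tape measure, 66 x 74 x 36 mm, loose; origin at the centre of its underside. Leave alone.
- tape_roll: Bystander: roll of pale tape lying flat, 96 mm diameter, 25 mm high, loose; origin at the centre of its underside. Leave alone.
- jar_1: Bystander: small jar with black cap near the drawer cabinet, 43 mm diameter, 66 mm high, loose; origin at the centre of its underside. Leave alone.
Mind the look-alikes: they are no part of the job. What is shaped like the part that bears small_bearing_center but pink or turquoise is not meant.

How it is judged:
On the way, in this order (a step that is already met when the one before it is completed fails the run):
1. the large bearing is on the peg, flat against the shoulder (x of large_bearing_center in the frame of peg between -0.005 and 0.005 m and y of large_bearing_center in the frame of peg between -0.005 and 0.005 m and z of large_bearing_center in the frame of peg between 0.009 and 0.015 m and angle between the z axis of large_bearing_center and the z axis of peg, either way round below 0.1 rad), for 0.2 s.
2. the small bearing is on the peg, flat against the large one (all of step 1 and x of small_bearing_center in the frame of peg between -0.005 and 0.005 m and y of small_bearing_center in the frame of peg between -0.005 and 0.005 m and z of small_bearing_center in the frame of peg between 0.031 and 0.037 m and angle between the z axis of small_bearing_center and the z axis of peg, either way round below 0.1 rad), for 0.2 s.
At the end, for the whole second after the job is handed in: In the peg's frame the large bearing's centre is at z = 12 mm and the small one's at z = 34 mm, each within 3 mm along the peg and 5 mm across it, their axes within 0.1 rad of the peg's; both at rest, and the three loose bystanders within 30 mm of where they stood (all of step 2 and linear speed of each of large_bearing, small_bearing below 0.02 m/s and distance of each of tape_measure, tape_roll, jar_1 from where it was at the start of the episode below 0.03 m); the robot touches nothing.
It fails at once if the large bearing is let fall down the peg (faster than 0.4 m/s while its centre is within 80 mm of the shoulder) (distance between large_bearing_center and peg below 0.08 m and linear speed of large_bearing above 0.4 m/s).
It fails at once if the small bearing is let fall down the peg (faster than 0.4 m/s while its centre is within 80 mm of the shoulder) (distance between small_bearing_center and peg below 0.08 m and linear speed of small_bearing above 0.4 m/s).
It fails at once if one of the loose bystanders (tape measure, tape roll, jar) is shifted more than 30 mm (distance of any of tape_measure, tape_roll, jar_1 from where it was at the start of the episode above 0.03 m).
It also fails if it takes over 61 s, if anything falls off the work surface, if the arm or the gripper's body presses on something with over 40 N, if the wrist force passes 120 N, or if a joint passes its speed limit or range.

## Working session

There is one attempt and no reset: what is moved stays moved. The work goes in short steps, Python scripts to look and compute and a shell command to move; the robot and the scene stay as the last step left them, time stands still between calls to the robot, and variables do not carry over. Pictures are saved under pics/ and viewed, at most 10 in all, crops included, and the job is handed in when it is done.

```bash
ls; mkdir -p pics; python3 - <<'E'
from station import bot
import cv2,numpy as np
o=bot.get_obs();print(o)
for n in("scene","top"):
    c=bot.read_camera(n);np.savez(n,**{k:v for k,v in c.items() if not isinstance(v,str)});print(n,c.keys(),c["mtx"],c["world_from_camera"])
    cv2.imwrite(f"pics/{n}0.png",c["color"][:,:,::-1])
E
```

```text
pics
{'t': 0.0, 'q': array([ 1.06689457,  0.47782333,  0.02233336,  1.55644251, -0.01149336,
        1.10926913, -0.08309497]), 'joint_vel': array([-4.81628724e-04,  8.96110762e-05,  3.57382503e-04, -1.58406112e-04,
       -8.01762300e-04, -9.37431151e-05, -1.10168495e-03]), 'joint_torque': array([-1.14070635e-04, -5.96453762e+01,  1.60783432e+00, -2.81201345e+01,
        1.24856411e-02,  9.33278556e-03, -1.89495915e-05]), 'eef_pos': array([ 0.26002219, -0.62230677,  0.24431376]), 'tool_rot': array([-8.73183485e-04,  9.80477571e-01,  1.96628864e-01, -2.45674646e-04]), 'contact_force': array([-0.76632315, -0.07762804, -0.31159884]), 'torque': array([-0.04922953,  0.00039472,  0.00822712]), 'grasp_force': 0.0, 'gripper_width': 1.0017791962812839}
scene dict_keys(['color', 'mtx', 'world_from_camera']) [[450.17117354   0.         312.22938919]
 [  0.         450.17117354 191.53667262]
 [  0.           0.           1.        ]] [[-0.90163536  0.29607186 -0.31526994  0.0995041 ]
 [-0.43234369 -0.63641765  0.6387891   0.80570158]
 [-0.01151587  0.7122598   0.70182146  0.97274264]
 [ 0.          0.          0.          1.        ]]
top dict_keys(['color', 'mtx', 'world_from_camera']) [[447.1202831    0.         319.59534482]
 [  0.         447.1202831  193.73492607]
 [  0.           0.           1.        ]] [[-0.02082622  0.99071072 -0.13438207  0.35409423]
 [-0.99965978 -0.02274584 -0.01276524 -0.0103151 ]
 [-0.01570329  0.1340705   0.99084737  1.30784852]
 [ 0.          0.          0.          1.        ]]
```

View pics/top0.png

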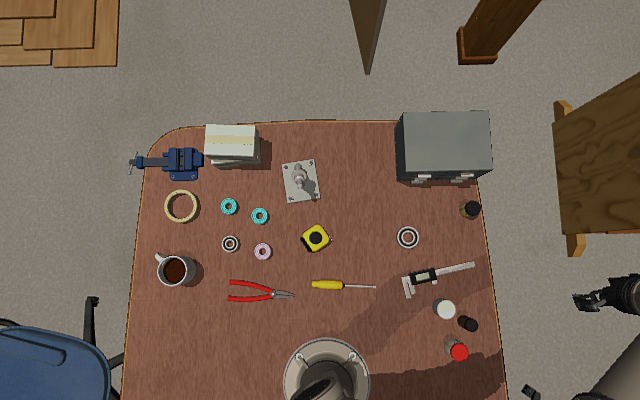

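View pics/scene0.png

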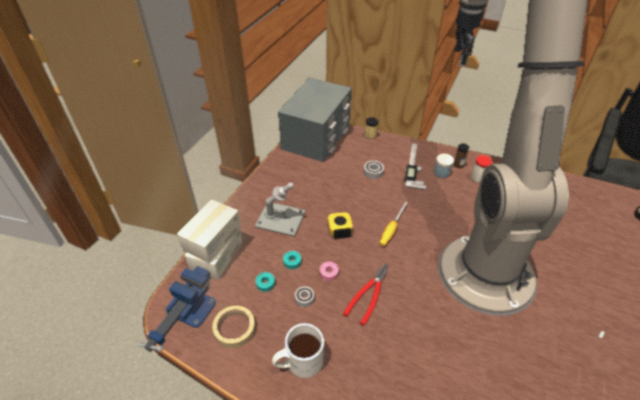

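Top view: the large bearing is at (407,237) on the right. On the left, the candidates for the small bearing are the steel ring (230,243), turquoise rings (229,206) and (260,215), a pink ring (262,252) and the tape roll (181,206). I choose the steel one at (230,243). The stand is at (300,181), and the tape measure at (316,238). I'll check these in a close crop.

```bash
cat > h.py <<'E'
import numpy as np,cv2
def ray(c,u,v):
    K=c["mtx"];T=c["world_from_camera"]
    d=T[:3,:3]@np.array([(u-K[0,2])/K[0,0],-(v-K[1,2])/K[1,1],-1.]);return T[:3,3],d
def onz(c,u,v,z):
    o,d=ray(c,u,v);return o+d*(z-o[2])/d[2]
def proj(c,p):
    T=c["world_from_camera"];K=c["mtx"];q=T[:3,:3].T@(np.asarray(p)-T[:3,3])
    return np.array([K[0,2]+K[0,0]*q[0]/-q[2],K[1,2]-K[1,1]*q[1]/-q[2]])
def two(c1,p1,c2,p2):
    (a,d),(b,e)=ray(c1,*p1),ray(c2,*p2);s=np.linalg.lstsq(np.c_[d,-e],b-a,rcond=None)[0]
    P,Q=a+s[0]*d,b+s[1]*e;return (P+Q)/2,np.linalg.norm(P-Q)
E
python3 - <<'E'
import numpy as np,cv2
from h import *
t=np.load("top.npz");s=np.load("scene.npz")
def crop(c,x,y,w,h,W,H):return cv2.resize(np.ascontiguousarray(c["color"][y:y+h,x:x+w,::-1]),(W,H),interpolation=cv2.INTER_CUBIC)
a=crop(t,275,150,50,60,400,480)   # 8x
b=crop(s,250,175,60,60,400,400)
l=crop(t,387,217,40,40,200,200);m=crop(t,210,223,40,40,200,200)
im=np.zeros((600,800,3),np.uint8);im[:480,:400]=a;im[:400,400:]=b;im[400:,400:600]=l;im[400:,600:]=m
cv2.imwrite("pics/crop1.png",im)
for n,(u,v),h,R in(("large",(407,237),.024,.031),("small",(230,243),.020,.0235)):
    g=cv2.cvtColor(t["color"],cv2.COLOR_RGB2HSV)[v-20:v+20,u-20:u+20,1]
    _,k=cv2.threshold(g,0,255,cv2.THRESH_BINARY_INV+cv2.THRESH_OTSU)
    cs,_=cv2.findContours(k,cv2.RETR_EXTERNAL,cv2.CHAIN_APPROX_NONE);cc=max(cs,key=cv2.contourArea)
    (x,y),r=cv2.minEnclosingCircle(cc);e=cv2.fitEllipse(cc);print(n,x+u-20,y+v-20,r,e,onz(t,e[0][0]+u-20,e[0][1]+v-20,h*.8))
E
```

```text
large 407.3279571533203 237.14516067504883 11.459219932556152 ((20.412622451782227, 20.019311904907227), (21.791501998901367, 22.139366149902344), 141.0266876220703) [ 0.39809891 -0.24243625  0.0192    ]
small 229.67646980285645 243.5 8.690966606140137 ((19.76166534423828, 20.349138259887695), (16.208192825317383, 16.799442291259766), 85.80043029785156) [0.39098928 0.26818559 0.016     ]
```

View pics/crop1.png

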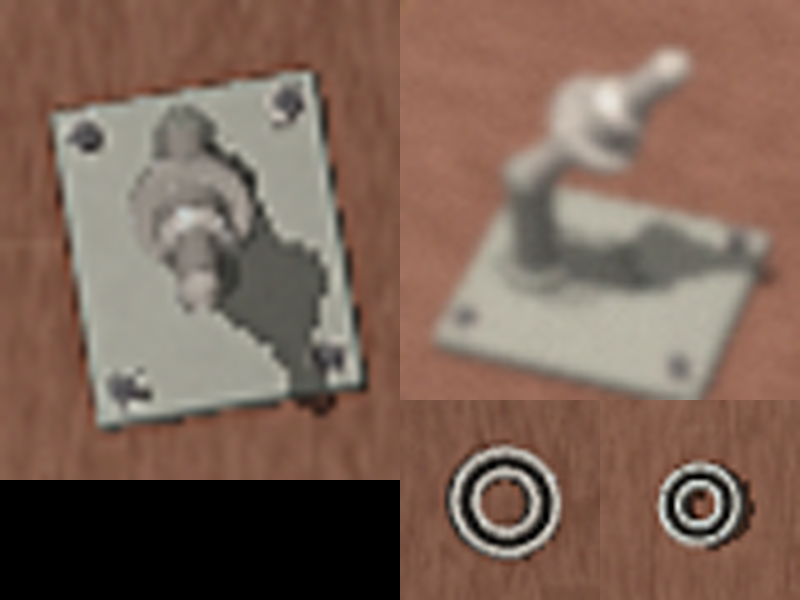

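The crops confirm the choice: both bearings are plain steel rings with dark seals. The foot's corners are sharp at crop pixels (53,112), (315,70), (362,385) and (100,428). The peg tip is at about (197,292) in the top crop and (677,60) in the scene crop.

```bash
cat >> h.py <<'E'
def R(q):
    from scipy.spatial.transform import Rotation as Ro
    return Ro.from_quat(np.r_[q[1:],q[0]]).as_matrix()
def delta(o,p,yaw):  # shift in tool axes at current orientation, and turn about tool z (deg) to put the tool y line level with heading yaw of tool x
    M=R(o["tool_rot"]);cur=np.degrees(np.arctan2(M[1,0],M[0,0]));d=(cur-yaw+90)%180-90
    return np.round(M.T@(np.asarray(p)-o["eef_pos"]),4),round(d,2),round(cur,2)
E
python3 - <<'E'
import numpy as np,cv2
from h import *
from station import bot
t=np.load("top.npz");s=np.load("scene.npz")
T=lambda x,y:((x+.5)/8-.5+275,(y+.5)/8-.5+150)
S=lambda x,y:((x-400+.5)/6.667-.5+250,(y+.5)/6.667-.5+175)
P=[onz(t,*T(*p),.01)[:2] for p in((53,112),(315,70),(362,385),(100,428))]
c=np.mean(P,0);fx=(P[0]+P[1]-P[2]-P[3]);fx2=np.array([1,-0.])
e=[np.linalg.norm(P[i]-P[(i+1)%4]) for i in range(4)]
lf=P[0]+P[3]-P[1]-P[2];yaw=np.degrees(np.arctan2(fx[1],fx[0]));yaw2=np.degrees(np.arctan2(-lf[0],lf[1]))
print("foot",c,"edges",e,"yaw",yaw,yaw2)
tip=onz(t,*T(197,292),.153);print("tip top",tip,"tri",two(t,T(197,292),s,S(677,60)))
y=np.radians((yaw+yaw2)/2);X=np.array([np.cos(y),np.sin(y)]);Y=np.array([-X[1],X[0]])
d=tip[:2]-c;print("tip in foot frame",d@X,d@Y," -> peg origin x",d@X+.058*np.sin(np.radians(40)))
# foot in scene: check calibration offset
print("foot centre reproj scene",proj(s,[*c,.01]),"tip",proj(s,[*tip[:2],.1534]),S(677,60))
o=bot.get_obs()
print(o["eef_pos"],delta(o,[.398,-.2425,.12],np.degrees(y)))
E
```

```text
foot [0.57059903 0.06182518] edges [np.float64(0.09819790983214648), np.float64(0.11885888293697618), np.float64(0.0970638088862129), np.float64(0.11916387323050427)] yaw 7.496053265190497 7.994554941196109
tip top [0.53218297 0.05749395 0.153     ] tri (array([0.53140511, 0.05719653, 0.15407836]), np.float64(0.0012922040860849956))
tip in foot frame -0.03864929999968447 0.0008855975574394582  -> peg origin x -0.0013676186378651922
foot centre reproj scene [280.33545565 216.76837177] tip [290.57970015 183.70506681] (291.1229188540573, 183.57454627268638)
[ 0.26004552 -0.62233095  0.24440041] (array([ 0.2738, -0.2971,  0.1249]), np.float64(14.93), np.float64(22.68))
```

```bash
python3 -m inch '[[0,0,0,7.5],[0,0,0,7.5],[0,0,0,0]]' 0.0854 30; python3 - <<'E'
from h import *;from station import bot
o=bot.get_obs();print(delta(o,[.398,-.2425,.12],7.7))
E
```

```text
t: 0.4
eef_pos: [0.2602, -0.6225, 0.2447]
tool_rot: [-0.0, 0.998, 0.066, -0.0]
contact_force: [0.1, -0.8, 0.5]
gripper_width: 0.999
grasp_force: 0.0
(array([ 0.187 , -0.3583,  0.125 ]), np.float64(-0.08), np.float64(7.62))
```

```bash
python3 -m inch '[[0.0185,-0.0355,0,0],[0.0185,-0.0355,0,0],[0.0185,-0.0355,0,0],[0.0185,-0.0355,0,0],[0.0185,-0.0355,0,0],[0.0185,-0.0355,0,0],[0.0185,-0.0355,0,0],[0.0185,-0.0355,0,0],[0.0185,-0.0355,0,0],[0.0185,-0.0355,0,0],[0,0,0,0]]'; python3 -m inch '[[0,0,0.03,0],[0,0,0.03,0],[0,0,0.03,0],[0,0,0,0],[0,0,0,0]]';  python3 - <<'E'
from h import *;from station import bot
o=bot.get_obs();print(delta(o,[.398,-.2425,.02],7.7))
c=bot.read_camera("wrist");cv2.imwrite("pics/w1.png",c["color"][:,:,::-1]);print(c["hand_eye"],c["mtx"],[ (k,v) for k,v in c.items() if k not in("color","mtx","hand_eye")],bot.finger_overhang)
c["world_from_camera"]=np.block([[R(o["tool_rot"]),o["eef_pos"][:,None]],[np.zeros((1,3)),np.ones((1,1))]])@c["hand_eye"]
print(proj(c,[.398,-.2425,.024]))
E
```

```text
t: 1.5
eef_pos: [0.3982, -0.241, 0.2454]
tool_rot: [-0.001, 0.997, 0.073, 0.0]
contact_force: [0.1, -0.1, 0.6]
gripper_width: 0.999
grasp_force: 0.0
t: 2.0
eef_pos: [0.396, -0.2466, 0.1556]
tool_rot: [-0.0, 0.998, 0.068, -0.0]
contact_force: [-0.1, 0.2, 0.2]
gripper_width: 1.001
grasp_force: 0.0
(array([ 0.0027, -0.0037,  0.1356]), np.float64(0.06), np.float64(7.76))
[[-8.98499676e-04  9.52267432e-01  3.05263706e-01  7.83505577e-02]
 [ 9.99999594e-01  8.33538236e-04  3.43139368e-04 -1.55984255e-04]
 [ 7.23114736e-05  3.05263891e-01 -9.52267794e-01 -1.28706377e-01]
 [ 0.00000000e+00  0.00000000e+00  0.00000000e+00  1.00000000e+00]] [[299.25372861   0.         318.10105217]
 [  0.         299.25372861 196.35176311]
 [  0.           0.           1.        ]] [] 0.014
[314.23717035 188.19159799]
```

View pics/w1.png

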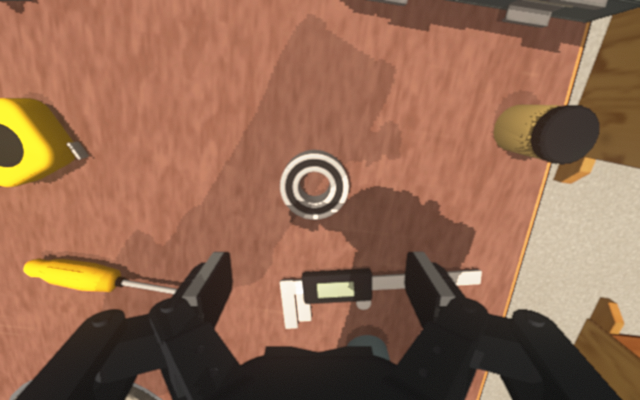

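The wrist view shows the large bearing centred at (315,186), about 2 px from the prediction, and clear of the caliper. I'll descend and grip.

```bash
python3 -m inch '[[0.0035,-0.0037,0.03,0],[0,0,0.03,0],[0,0,0.03,0],[0,0,0.02,0],[0,0,0.01,0],[0,0,0.01,0],[0,0,0.006,0],[0,0,0,0],[0,0,0,0]]'; python3 -m inch '[[0,0,0,0],[0,0,0,0],[0,0,0,0],[0,0,0,0],[0,0,0,0],[0,0,0,0]]' 0.05 40
```

```text
t: 2.95
eef_pos: [0.3996, -0.2424, 0.0199]
tool_rot: [0.0, 0.998, 0.067, 0.0]
contact_force: [0.2, 0.0, -0.2]
gripper_width: 0.998
grasp_force: 0.0
t: 3.55
eef_pos: [0.3995, -0.2423, 0.0202]
tool_rot: [0.0, 0.998, 0.067, 0.0]
contact_force: [-1.4, 1.5, 9.1]
gripper_width: 0.708
grasp_force: 41.4
```

Gripped (width 60 mm, 41 N). Next: lift, then carry to above the peg tip.

```bash
python3 -m inch '[[0,0,-0.01,0],[0,0,-0.03,0],[0,0,-0.04,0],[0,0,-0.04,0],[0,0,-0.04,0],[0,0,-0.04,0],[0,0,-0.02,0],[0,0,0,0]]'; python3 -m inch '[[0.0165,-0.0279,0,0],[0.0165,-0.0279,0,0],[0.0165,-0.0279,0,0],[0.0165,-0.0279,0,0],[0.0165,-0.0279,0,0],[0.0165,-0.0279,0,0],[0.0165,-0.0279,0,0],[0.0165,-0.0279,0,0],[0.0165,-0.0279,0,0],[0.0165,-0.0279,0,0],[0,0,0,0],[0,0,0,0]]';  python3 - <<'E'
from h import *;from station import bot
o=bot.get_obs();print(delta(o,[.526,.0564,.181],7.7))
im=np.zeros((400,800,3),np.uint8)
c=bot.read_camera("top");x=c["color"][140:220,260:340,::-1];im[:,:400]=cv2.resize(x,(400,400),interpolation=2)
c=bot.read_camera("scene");x=c["color"][130:230,230:330,::-1];im[:,400:]=cv2.resize(x,(400,400),interpolation=2)
cv2.imwrite("pics/pre1.png",im)
E
```

```text
t: 4.35
eef_pos: [0.4004, -0.2428, 0.2425]
tool_rot: [0.002, 0.998, 0.067, 0.003]
contact_force: [1.5, -0.4, -2.5]
gripper_width: 0.705
grasp_force: 45.5
t: 5.55
eef_pos: [0.5242, 0.0568, 0.2374]
tool_rot: [0.0, 0.998, 0.068, -0.002]
contact_force: [0.5, -1.1, -3.4]
gripper_width: 0.704
grasp_force: 45.4
(array([0.0019, 0.0006, 0.0564]), np.float64(0.09), np.float64(7.79))
```

View pics/pre1.png

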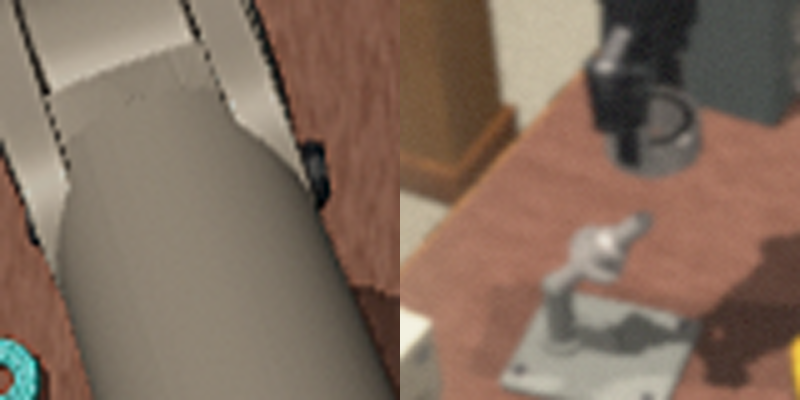

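The bearing is held level at scene crop (652,135), above the peg tip at (643,218). I'll ease it over the tip with a lighter grip.

```bash
python3 -m inch '[[0.002,0.0006,0.02,0],[0,0,0.02,0],[0,0,0.01,0],[0,0,0,0]]' 0.05 25;  python3 -m inch '[[0,0,0.01,0],[0,0,0.005,0],[0,0,0.005,0],[0,0,0,0]]'; python3 -m inch '[[0.0032,0,0.0038,0],[0.0032,0,0.0038,0],[0,0,0,0]]'; python3 - <<'E'
from h import *;from station import bot
c=bot.read_camera("scene");x=c["color"][130:230,230:330,::-1];a=cv2.resize(x,(400,400),interpolation=2)
c=bot.read_camera("wrist");b=cv2.resize(c["color"][150:400,195:445,::-1],(400,400))
cv2.imwrite("pics/ins1.png",np.hstack([a,b]))
E
```

```text
t: 6.05
eef_pos: [0.526, 0.0547, 0.1877]
tool_rot: [0.0, 0.998, 0.066, -0.002]
contact_force: [-0.1, -0.1, -2.6]
gripper_width: 0.706
grasp_force: 45.4
t: 6.45
eef_pos: [0.528, 0.0562, 0.1692]
tool_rot: [-0.0, 0.998, 0.067, 0.001]
contact_force: [1.7, -0.4, -3.6]
gripper_width: 0.707
grasp_force: 45.5
t: 6.75
eef_pos: [0.5344, 0.0571, 0.1614]
tool_rot: [-0.0, 0.998, 0.067, 0.0]
contact_force: [1.1, 0.9, -3.2]
gripper_width: 0.703
grasp_force: 45.5
```

View pics/ins1.png

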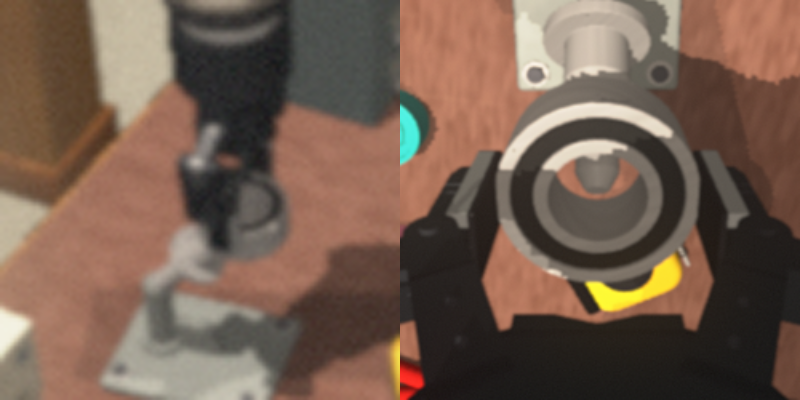

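The peg tip is inside the bore, at crop (598,178), with no contact force yet. I'll continue along the peg in small steps and watch the force.

```bash
for i in 1; do python3 -m inch '[[0.0032,0,0.0038,0],[0,0,0,0]]';  python3 -m inch '[[0.0032,0,0.0038,0],[0,0,0,0]]'; python3 -m inch '[[0.0032,0,0.0038,0],[0,0,0,0]]'; done | grep -E "eef|cont|grasp|rot"
```

```text
eef_pos: [0.5375, 0.0574, 0.1577]
tool_rot: [-0.0, 0.998, 0.067, 0.0]
contact_force: [2.5, 0.3, -2.6]
grasp_force: 45.5
eef_pos: [0.5406, 0.0579, 0.1538]
tool_rot: [-0.0, 0.998, 0.067, 0.0]
contact_force: [3.2, -0.5, -3.0]
grasp_force: 45.5
eef_pos: [0.543, 0.0582, 0.1504]
tool_rot: [0.0, 0.998, 0.067, -0.001]
contact_force: [-2.8, 0.5, 4.3]
grasp_force: 46.3
```

```bash
(python3 -m inch '[[0.0032,0,0.0038,0],[0,0,0,0]]';  python3 -m inch '[[0.0032,0,0.0038,0],[0,0,0,0]]') | grep -E "eef|cont|grasp|rot";  python3 - <<'E'
from h import *;from station import bot
c=bot.read_camera("scene");x=c["color"][150:220,240:310,::-1];a=cv2.resize(x,(400,400),interpolation=2)
c=bot.read_camera("wrist");b=cv2.resize(c["color"][150:400,195:445,::-1],(400,400))
cv2.imwrite("pics/ins2.png",np.hstack([a,b]))
E
```

```text
eef_pos: [0.5449, 0.0586, 0.1472]
tool_rot: [0.0, 0.998, 0.067, -0.002]
contact_force: [-8.5, -1.0, 13.2]
grasp_force: 49.8
eef_pos: [0.5477, 0.059, 0.1433]
tool_rot: [0.001, 0.998, 0.067, -0.002]
contact_force: [-9.0, -0.9, 13.7]
grasp_force: 53.1
```

View pics/ins2.png

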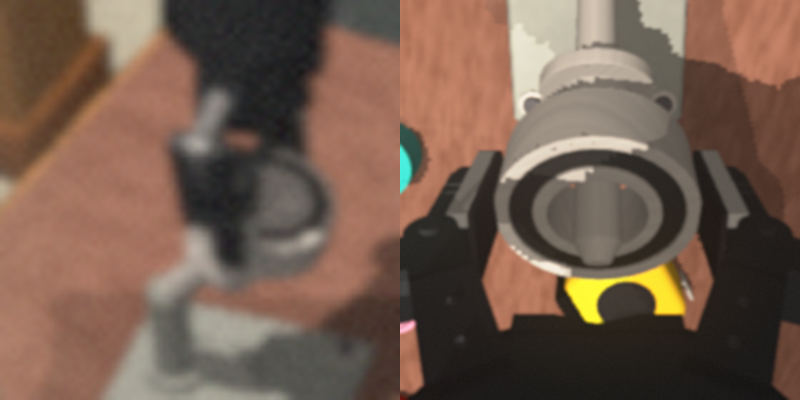

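The bearing is tilting onto the peg as intended, with only ~16 N at the wrist. Continuing.

```bash
(python3 -m inch '[[0.0032,0,0.0038,0],[0,0,0,0]]';  python3 -m inch '[[0.0032,0,0.0038,0],[0,0,0,0]]';  python3 -m inch '[[0.0019,0,0.0023,0],[0,0,0,0]]') | grep -E "eef|cont|grasp";python3 - <<'E'
from h import *;from station import bot
c=bot.read_camera("wrist");b=cv2.resize(c["color"][150:400,195:445,::-1],(600,600))
cv2.imwrite("pics/ins3.png",b)
E
```

```text
eef_pos: [0.5524, 0.0597, 0.1385]
contact_force: [1.2, 0.9, -5.8]
grasp_force: 52.0
eef_pos: [0.556, 0.0602, 0.1343]
contact_force: [0.6, 0.5, -7.3]
grasp_force: 51.9
eef_pos: [0.5576, 0.0603, 0.1324]
contact_force: [-2.0, 1.6, -3.2]
grasp_force: 52.3
```

```bash
(python3 -m inch '[[0.0019,0,0.0023,0],[0,0,0,0]]';  python3 -m inch '[[0.0013,0,0.0015,0],[0,0,0,0]]';  python3 -m inch '[[0.0013,0,0.0015,0],[0,0,0,0]]') | grep -E "eef|cont|grasp";python3 - <<'E'
from h import *;from station import bot
c=bot.read_camera("scene");x=c["color"][150:220,240:310,::-1];a=cv2.resize(x,(400,400),interpolation=2)
c=bot.read_camera("wrist");b=cv2.resize(c["color"][150:400,195:445,::-1],(400,400))
cv2.imwrite("pics/ins4.png",np.hstack([a,b]))
E
```

```text
eef_pos: [0.5589, 0.0605, 0.1306]
contact_force: [-5.6, 0.9, 5.2]
grasp_force: 53.3
eef_pos: [0.5593, 0.0605, 0.1296]
contact_force: [-10.8, -1.0, 12.5]
grasp_force: 54.5
eef_pos: [0.5597, 0.0605, 0.128]
contact_force: [-13.7, -0.4, 15.0]
grasp_force: 55.2
```

View pics/ins4.png

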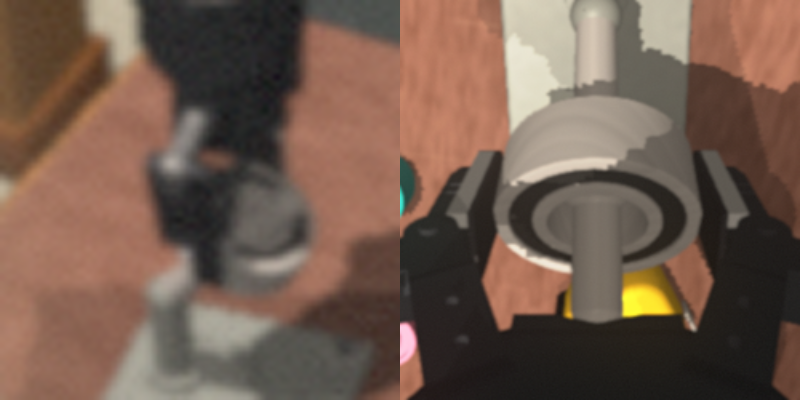

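The peg is through the bore and the collar is hidden behind the bearing, so it is nearly home. A few more small steps, watching the force.

```bash
(python3 -m inch '[[0.0013,0,0.0015,0],[0,0,0,0]]';  python3 -m inch '[[0.0013,0,0.0015,0],[0,0,0,0]]';python3 -m inch '[[0.0013,0,0.0015,0],[0,0,0,0]]') | grep -E "eef|cont|grasp"
```

```text
eef_pos: [0.5603, 0.0605, 0.1263]
contact_force: [-15.2, -0.9, 14.6]
grasp_force: 55.4
eef_pos: [0.561, 0.0606, 0.1245]
contact_force: [-17.0, -1.0, 15.5]
grasp_force: 55.1
eef_pos: [0.5619, 0.0606, 0.1228]
contact_force: [-16.8, -0.7, 14.0]
grasp_force: 54.6
```

```bash
python3 -m inch '[[0,0,0,0],[0,0,0,0],[0,0,0,0],[0,0,0,0]]' 0.072 25| grep -E "eef|cont|grasp|width";python3 - <<'E'
from h import *;from station import bot
c=bot.read_camera("scene");x=c["color"][150:220,240:310,::-1];a=cv2.resize(x,(400,400),interpolation=2)
c=bot.read_camera("wrist");b=cv2.resize(c["color"][150:400,195:445,::-1],(400,400))
cv2.imwrite("pics/ins5.png",np.hstack([a,b]))
E
```

```text
eef_pos: [0.5668, 0.0612, 0.1231]
contact_force: [0.1, -0.4, 0.2]
gripper_width: 0.845
grasp_force: 0.0
```

View pics/ins5.png

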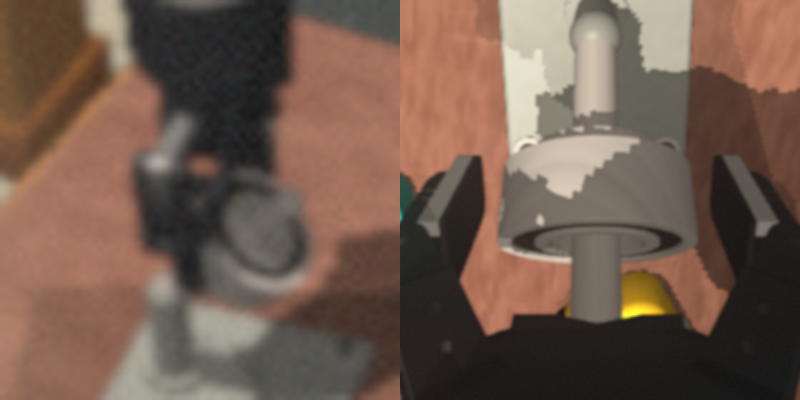

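The large bearing now lies at the full tilt, released on the shoulder. I'll retract straight up, check its seat numerically, and get the vector to the small bearing.

```bash
python3 -m inch '[[0,0,-0.01,0],[0,0,-0.02,0],[0,0,-0.03,0],[0,0,-0.04,0],[0,0,-0.03,0],[0,0,0,0]]' 0.075| grep -E "eef|cont|grasp|width";python3 - <<'E'
from h import *;from station import bot
o=bot.get_obs();print(delta(o,[.391,.268,.2],7.7))
c=bot.read_camera("wrist")
c["world_from_camera"]=np.block([[R(o["tool_rot"]),o["eef_pos"][:,None]],[np.zeros((1,3)),np.ones((1,1))]])@c["hand_eye"]
X=np.array([.991,.134,0]);Y=np.array([-.134,.991,0]);O=np.array([.569,.0622,.109]);s40,c40=np.sin(np.radians(40)),np.cos(np.radians(40));a=-s40*X+c40*np.array([0,0,1]);px=c40*X+s40*np.array([0,0,1])
print("peg tip px",proj(c,O+.058*a),"home face centre",proj(c,O+.024*a),"face top",proj(c,O+.024*a+.031*px),"face bottom",proj(c,O+.024*a-.031*px))
cv2.imwrite("pics/chk.png",c["color"][:,:,::-1]);np.savez("chk",**c)
s=bot.read_camera("scene");np.savez("scene1",**s)
print("scene face ellipse pts",[proj(s,O+z*a+.031*(np.cos(f)*px+np.sin(f)*Y)).round(1).tolist() for z in(.024,) for f in np.radians([0,90,180,270])])
g=cv2.cvtColor(c["color"],cv2.COLOR_RGB2GRAY)
u,v=proj(c,O+.024*a);print("column profile",u,v,[int(g[r,int(u)+22]) for r in range(int(v)-45,int(v)+45,3)])
E
```

```text
eef_pos: [0.5689, 0.062, 0.2587]
contact_force: [0.8, 0.9, 0.6]
gripper_width: 0.881
grasp_force: 0.0
(array([-0.1493, -0.2278,  0.0573]), np.float64(-0.03), np.float64(7.67))
peg tip px [318.29964045 242.29840067] home face centre [318.25862654 208.2822244 ] face top [318.22921727 189.47170845] face bottom [318.28296613 223.85011171]
scene face ellipse pts [[274.7, 181.8], [279.4, 196.8], [292.1, 196.1], [287.4, 181.5]]
column profile 318.2586265407077 208.28222439669048 [151, 108, 78, 77, 77, 118, 121, 122, 124, 122, 121, 121, 135, 98, 35, 37, 46, 38, 31, 72, 88, 98, 98, 94, 92, 94, 96, 98, 94, 95]
```

```bash
python3 -m inch '[[-0.0165,-0.0253,0,0],[-0.0165,-0.0253,0,0],[-0.0165,-0.0253,0,0],[-0.0165,-0.0253,0,0],[-0.0165,-0.0253,0,0],[-0.0165,-0.0253,0,0],[-0.0165,-0.0253,0,0],[-0.0165,-0.0253,0,0],[-0.0165,-0.0253,0,0],[0,0,0.03,0],[0,0,0.04,0],[0,0,0.03,0]]' 0.07| grep -E "eef";python3 -m inch '[[0,0,0,0],[0,0,0,0]]' >/dev/null; python3 - <<'E'
from h import *;from station import bot
o=bot.get_obs()
c=bot.read_camera("wrist")
c["world_from_camera"]=np.block([[R(o["tool_rot"]),o["eef_pos"][:,None]],[np.zeros((1,3)),np.ones((1,1))]])@c["hand_eye"]
g=cv2.cvtColor(c["color"],cv2.COLOR_RGB2HSV)
u,v=proj(c,[.391,.268,.02]).astype(int);w=35
k=(g[v-w:v+w,u-w:u+w,1]<70).astype(np.uint8)*255
cs,_=cv2.findContours(k,cv2.RETR_EXTERNAL,cv2.CHAIN_APPROX_NONE);cc=max(cs,key=cv2.contourArea);e=cv2.fitEllipse(cc)
p=onz(c,e[0][0]+u-w,e[0][1]+v-w,.017);print(u,v,e,p,delta(o,p*[1,1,0]+[0,0,.021],7.7))
# large bearing check
s40,c40=np.sin(np.radians(40)),np.cos(np.radians(40));Z=np.array([0,0,1.]);X=np.array([.991,.134,0]);Y=np.array([-.134,.991,0]);O=np.array([.569,.0622,.109]);a=-s40*X+c40*Z;px=c40*X+s40*Z
im=np.zeros((480,800,3),np.uint8)
for i,(n,x0,y0) in enumerate((("top",270,150),("scene",252,160))):
    s=bot.read_camera(n);x=cv2.resize(np.ascontiguousarray(s["color"][y0:y0+50,x0:x0+50,::-1]),(400,400),interpolation=2)
    for z in(.024,0):
        q=np.array([proj(s,O+z*a+.031*(np.cos(f)*px+np.sin(f)*Y)) for f in np.linspace(0,6.28,13)])
        for t in q:cv2.circle(x,tuple(int(m) for m in((t-[x0,y0]+.5)*8)),1,(0,0,255) if z else (0,255,0),-1)
    im[:400,i*400:i*400+400]=x
im[400:480,:80]=0;cv2.imwrite("pics/chk2.png",im)
E
```

```text
eef_pos: [0.3872, 0.2662, 0.1504]
317 187 ((34.022464752197266, 32.21538543701172), (51.65614318847656, 51.81828689575195), 20.98798942565918) [0.39278297 0.26957012 0.017     ] (array([ 0.0052, -0.0021,  0.1317]), np.float64(-0.01), np.float64(7.69))
```

View pics/chk2.png

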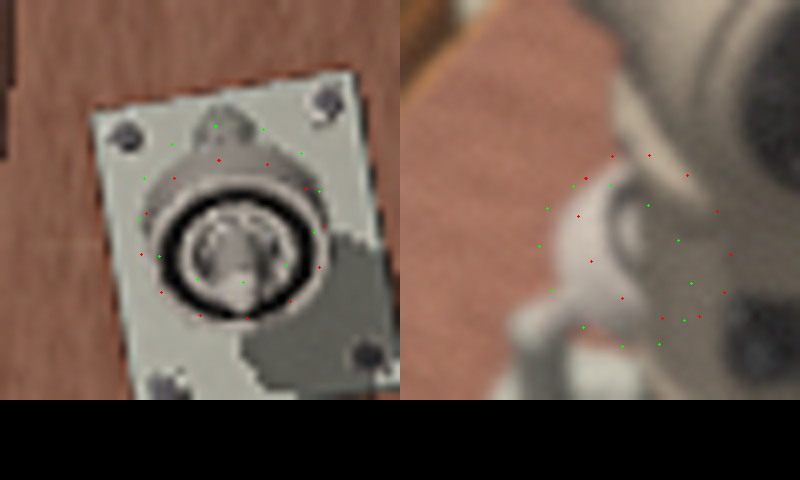

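In the top view, the large bearing's face ellipse is centred at crop (241,250), against a predicted home centre of (232,240). That is within the bore clearance plus calibration error, and the tilt is right. The wrist view puts the small bearing at (.392,.269), so I'll grip it shallow.

```bash
python3 -m inch '[[0.0045,-0.0015,0.03,0],[0,0,0.03,0],[0,0,0.03,0],[0,0,0.02,0],[0,0,0.01,0],[0,0,0.007,0],[0,0,0.004,0],[0,0,0,0],[0,0,0,0]]' 0.07 30; python3 -m inch '[[0,0,0,0],[0,0,0,0],[0,0,0,0],[0,0,0,0],[0,0,0,0],[0,0,0,0],[0,0,0,0]]' 0.038 30
```

```text
t: 13.55
eef_pos: [0.3934, 0.2696, 0.0227]
tool_rot: [-0.0, 0.998, 0.067, 0.001]
contact_force: [-0.0, -0.3, -0.1]
gripper_width: 0.821
grasp_force: 0.0
t: 14.25
eef_pos: [0.3932, 0.2694, 0.0228]
tool_rot: [-0.0, 0.998, 0.067, 0.001]
contact_force: [-1.1, -0.6, 6.8]
gripper_width: 0.535
grasp_force: 29.7
```

```bash
python3 -m inch '[[0,0,-0.01,0],[0,0,-0.03,0],[0,0,-0.04,0],[0,0,-0.04,0],[0,0,-0.04,0],[0,0,-0.04,0],[0,0,-0.02,0],[0,0,0,0]]' |grep -E "eef|cont|width|grasp"; python3 -m inch '[[0.0131,0.0286,0,0],[0.0131,0.0286,0,0],[0.0131,0.0286,0,0],[0.0131,0.0286,0,0],[0.0131,0.0286,0,0],[0.0131,0.0286,0,0],[0.0131,0.0286,0,0],[0.0131,0.0286,0,0],[0,0,0,0],[0,0,0,0]]'|grep -E "eef|cont|width|grasp";  python3 - <<'E'
from h import *;from station import bot
o=bot.get_obs();print(delta(o,[.529,.0567,.185],7.7))
c=bot.read_camera("wrist");cv2.imwrite("pics/s1.png",c["color"][:,:,::-1])
h=c["color"][150:400,195:445]
k=cv2.inRange(cv2.cvtColor(h,cv2.COLOR_RGB2HSV),(0,0,70),(180,60,255))
cs,_=cv2.findContours(k,cv2.RETR_CCOMP,cv2.CHAIN_APPROX_NONE)
T=np.block([[R(o["tool_rot"]),o["eef_pos"][:,None]],[np.zeros((1,3)),np.ones((1,1))]])
c["world_from_camera"]=T@c["hand_eye"]
for q in cs:
    if cv2.contourArea(q)>150:
        e=cv2.fitEllipse(q);print(np.round([e[0][0]+195,e[0][1]+150,*e[1],e[2]],1))
p=o["eef_pos"]-[0,0,.0028];pp=[proj(c,p+.0235*np.array([np.cos(f),np.sin(f),0])) for f in np.radians([0,90,180,270])]
print("expected level top face",np.round(pp,1))
E
```

```text
eef_pos: [0.394, 0.2702, 0.2454]
contact_force: [0.9, 0.6, -2.2]
gripper_width: 0.533
grasp_force: 31.6
eef_pos: [0.5264, 0.0557, 0.2404]
contact_force: [-0.7, 1.3, -1.3]
gripper_width: 0.528
grasp_force: 31.6
(array([ 0.0029, -0.0006,  0.0554]), np.float64(-0.11), np.float64(7.59))
[214.9 270.7  24.9  30.  117.5]
[215.6 271.7  17.9  21.4  91.6]
[380.6 267.4  12.6  58.8 161.7]
[255.2 264.6  22.   45.9  19.7]
[317.9 266.6  49.9  54.8  93.3]
[317.1 257.3  17.9  32.4  81.1]
[318.1 259.8  91.5  93.9 175.3]
[318.3 266.5  67.1  78.3  88.4]
[317.8 170.2  54.5  83.   90.4]
[317.9 167.7  33.7  57.8  89.4]
expected level top face [[325.1 222.3]
 [271.5 260. ]
 [312.7 304.7]
 [365.  270.9]]
```

Held level and firmly. Now over the tip, then along the peg in small steps.

```bash
(python3 -m inch '[[0.003,-0.0006,0.02,0],[0,0,0.02,0],[0,0,0.018,0],[0,0,0,0],[0,0,0,0]]';  python3 -m inch '[[0,0,0.004,0],[0,0,0.004,0],[0,0,0,0]]';python3 -m inch '[[0.0019,0,0.0023,0],[0,0,0,0]]';python3 -m inch '[[0.0019,0,0.0023,0],[0,0,0,0]]') |grep -E "eef|cont|width|grasp"
```

```text
eef_pos: [0.5296, 0.0585, 0.184]
contact_force: [-0.1, -0.1, -1.5]
gripper_width: 0.536
grasp_force: 31.6
eef_pos: [0.5303, 0.0576, 0.1761]
contact_force: [1.1, -0.8, -1.8]
gripper_width: 0.528
grasp_force: 31.7
eef_pos: [0.5324, 0.0577, 0.1737]
contact_force: [0.9, -0.8, -2.4]
gripper_width: 0.529
grasp_force: 31.7
eef_pos: [0.5343, 0.058, 0.1713]
contact_force: [0.6, -1.2, -1.8]
gripper_width: 0.534
grasp_force: 31.7
```

Slightly beyond the axis in x; shift back 4 mm and continue.

```bash
(python3 -m inch '[[-0.004,0.0005,0,0],[0,0,0,0]]';python3 -m inch '[[0.0019,0,0.0023,0],[0,0,0,0]]';python3 -m inch '[[0.0019,0,0.0023,0],[0,0,0,0]]';python3 -m inch '[[0.0019,0,0.0023,0],[0,0,0,0]]';python3 -m inch '[[0.0019,0,0.0023,0],[0,0,0,0]]') |grep -E "eef|cont|width|grasp"
```

```text
eef_pos: [0.5317, 0.0572, 0.1725]
contact_force: [4.1, 0.6, 2.2]
gripper_width: 0.528
grasp_force: 32.0
eef_pos: [0.5336, 0.0574, 0.1698]
contact_force: [6.4, -0.3, 1.3]
gripper_width: 0.526
grasp_force: 31.9
eef_pos: [0.5355, 0.0577, 0.1672]
contact_force: [6.8, 0.8, 0.6]
gripper_width: 0.532
grasp_force: 31.9
eef_pos: [0.5373, 0.0579, 0.1648]
contact_force: [7.2, -0.1, 1.0]
gripper_width: 0.529
grasp_force: 31.9
eef_pos: [0.5381, 0.058, 0.1626]
contact_force: [2.7, 0.0, 6.5]
gripper_width: 0.53
grasp_force: 32.7
```

```bash
(python3 -m inch '[[0.0019,0,0.0023,0],[0,0,0,0]]';python3 -m inch '[[0.0019,0,0.0023,0],[0,0,0,0]]';python3 -m inch '[[0.0019,0,0.0023,0],[0,0,0,0]]') |grep -E "eef|cont|width|grasp"; cat > ck.py <<'E'
from h import *;from station import bot
c=bot.read_camera("wrist");cv2.imwrite("pics/s2.png",c["color"][:,:,::-1])
h=c["color"][150:400,195:445]
k=cv2.inRange(cv2.cvtColor(h,cv2.COLOR_RGB2HSV),(0,0,70),(180,60,255))
cs,_=cv2.findContours(k,cv2.RETR_CCOMP,cv2.CHAIN_APPROX_NONE)
for q in cs:
    if cv2.contourArea(q)>250:
        e=cv2.fitEllipse(q);print(np.round([e[0][0]+195,e[0][1]+150,*e[1],e[2]],1))
E
python3 ck.py
```

```text
eef_pos: [0.5385, 0.058, 0.1604]
contact_force: [-2.5, -0.9, 11.7]
gripper_width: 0.533
grasp_force: 34.4
eef_pos: [0.5393, 0.0581, 0.1577]
contact_force: [-5.6, -1.3, 13.0]
gripper_width: 0.532
grasp_force: 36.0
eef_pos: [0.5404, 0.0582, 0.1549]
contact_force: [-5.6, -0.3, 10.3]
gripper_width: 0.533
grasp_force: 37.2
[317.9 273.3  38.4  55.2  90.9]
[380.5 267.   12.6  59.6 161.7]
[255.5 264.7  19.9  46.4  20. ]
[318.3 217.  113.  174.8 179.7]
[318.4 272.9  51.5  78.8  90.5]
[319.  224.7  35.4  86.1  89.5]
```

The face ellipse flattened from 67:78 to 51:79, so the bearing is tilting in line with the peg. Continuing.

```bash
(python3 -m inch '[[0.0019,0,0.0023,0],[0,0,0,0]]';python3 -m inch '[[0.0013,0,0.0015,0],[0,0,0,0]]';python3 -m inch '[[0.0013,0,0.0015,0],[0,0,0,0]]') |grep -E "eef|cont|width|grasp"; python3 ck.py
```

```text
eef_pos: [0.5418, 0.0584, 0.152]
contact_force: [-5.1, -2.1, 7.2]
gripper_width: 0.53
grasp_force: 37.8
eef_pos: [0.5427, 0.0585, 0.1503]
contact_force: [-6.2, -1.5, 5.8]
gripper_width: 0.531
grasp_force: 38.2
eef_pos: [0.5436, 0.0586, 0.1485]
contact_force: [-6.8, -0.9, 6.4]
gripper_width: 0.533
grasp_force: 38.7
[317.2 229.1 126.5 181.1   0.8]
[318.3 276.4  37.9  73.6  91. ]
```

```bash
(python3 -m inch '[[0.0013,0,0.0015,0],[0,0,0,0]]';python3 -m inch '[[0.0013,0,0.0015,0],[0,0,0,0]]';python3 -m inch '[[0.0013,0,0.0015,0],[0,0,0,0]]') |grep -E "eef|cont|width|grasp"; python3 ck.py
```

```text
eef_pos: [0.5442, 0.0587, 0.1467]
contact_force: [-8.8, -0.9, 7.0]
gripper_width: 0.527
grasp_force: 39.3
eef_pos: [0.5449, 0.0588, 0.1449]
contact_force: [-9.7, -1.1, 6.7]
gripper_width: 0.537
grasp_force: 39.8
eef_pos: [0.5456, 0.0588, 0.1433]
contact_force: [-10.8, -1.7, 7.4]
gripper_width: 0.532
grasp_force: 40.3
[317.9 263.8  81.4  94.6  91.3]
[318.3 281.   23.   72.7  90.3]
[3.176e+02 2.576e+02 1.268e+02 2.579e+02 3.000e-01]
```

```bash
cat >> ck.py <<'E'
o=bot.get_obs();c["world_from_camera"]=np.block([[R(o["tool_rot"]),o["eef_pos"][:,None]],[np.zeros((1,3)),np.ones((1,1))]])@c["hand_eye"]
Z=np.array([0,0,1.]);X=np.array([.991,.134,0]);Y=np.array([-.134,.991,0]);O=np.array([.569,.0622,.109])
for z,t in((.044,40),(.044,36),(.047,40),(.050,36)):
    t=np.radians(t);a40=-np.sin(np.radians(40))*X+np.cos(np.radians(40))*Z;px=np.cos(t)*X+np.sin(t)*Z
    q=np.array([proj(c,O+z*a40+.0235*(np.cos(f)*px+np.sin(f)*Y)) for f in np.linspace(0,6.2,40)],np.float32)
    e=cv2.fitEllipse(q);print("expect",z,round(np.degrees(t)),np.round([*e[0],*e[1]],1))
h=c["color"];print([ "%d:%d"%(r,h[r,345].mean()) for r in range(230,330,2)])
E
python3 ck.py
```

```text
[317.8 263.8  81.4  94.5  91.1]
[318.4 280.9  22.9  73.   90.4]
[3.176e+02 2.584e+02 1.270e+02 2.593e+02 3.000e-01]
expect 0.044 40 [318.2 274.1  28.4  95.5]
expect 0.044 36 [318.2 273.7  35.   95.5]
expect 0.047 40 [318.2 280.2  27.1  96.6]
expect 0.05 36 [318.2 286.1  32.5  97.6]
['230:61', '232:98', '234:102', '236:100', '238:100', '240:101', '242:100', '244:99', '246:100', '248:99', '250:98', '252:98', '254:100', '256:100', '258:100', '260:100', '262:100', '264:98', '266:98', '268:100', '270:97', '272:82', '274:41', '276:40', '278:55', '280:74', '282:80', '284:73', '286:48', '288:43', '290:81', '292:96', '294:96', '296:97', '298:101', '300:105', '302:124', '304:153', '306:173', '308:178', '310:177', '312:176', '314:176', '316:177', '318:177', '320:177', '322:176', '324:112', '326:51', '328:55']
```

Tilt is right (~39°) and it is about 3 mm from home; continue down.

```bash
(python3 -m inch '[[0.0013,0,0.0015,0],[0,0,0,0]]';python3 -m inch '[[0.0013,0,0.0015,0],[0,0,0,0]]';python3 -m inch '[[0.0013,0,0.0015,0],[0,0,0,0]]') |grep -E "eef|cont|width|grasp"; python3 ck.py|grep -v :
```

```text
eef_pos: [0.5463, 0.0589, 0.1422]
contact_force: [-13.4, -1.0, 13.5]
gripper_width: 0.53
grasp_force: 43.8
eef_pos: [0.5464, 0.0589, 0.1417]
contact_force: [-20.9, -2.7, 26.8]
gripper_width: 0.532
grasp_force: 54.2
eef_pos: [0.5465, 0.0589, 0.1415]
contact_force: [-30.7, -4.2, 42.3]
gripper_width: 0.538
grasp_force: 62.3
[317.8 266.7  80.6  94.2  90.4]
[317.  246.5 127.9 236.1   0.5]
expect 0.044 40 [318.1 277.9  27.1  96.5]
expect 0.044 36 [318.1 277.5  33.8  96.4]
expect 0.047 40 [318.1 284.1  25.7  97.6]
expect 0.05 36 [318.1 290.1  31.2  98.5]
```

A firm stop: home, or the fingertips are on the large bearing. Back off the preload and let go gently.

```bash
(python3 -m inch '[[-0.0022,0,-0.0026,0],[0,0,0,0]]';python3 -m inch '[[0,0,0,0],[0,0,0,0],[0,0,0,0],[0,0,0,0]]' 0.056) |grep -E "eef|cont|width|grasp"; python3 ck.py
```

```text
eef_pos: [0.5468, 0.0589, 0.1422]
contact_force: [-13.6, -1.9, 15.4]
gripper_width: 0.526
grasp_force: 48.6
eef_pos: [0.5492, 0.059, 0.1418]
contact_force: [-6.6, -3.4, 2.8]
gripper_width: 0.659
grasp_force: 3.6
[242.5 269.3  13.5  60.2  22. ]
[393.9 269.5  13.2  60.8 158.5]
[317.6 219.9 119.1 180.4 179.6]
[317.9 249.7  34.2  94.2  89.2]
expect 0.044 40 [317.5 282.3  26.7  95.8]
expect 0.044 36 [317.5 281.9  33.3  95.7]
expect 0.047 40 [317.5 288.5  25.3  96.8]
expect 0.05 36 [317.5 294.5  30.7  97.8]
['230:177', '232:158', '234:93', '236:39', '238:59', '240:98', '242:101', '244:101', '246:101', '248:100', '250:100', '252:101', '254:101', '256:100', '258:98', '260:99', '262:99', '264:100', '266:101', '268:103', '270:101', '272:101', '274:98', '276:99', '278:101', '280:90', '282:54', '284:39', '286:59', '288:70', '290:63', '292:44', '294:72', '296:97', '298:95', '300:94', '302:99', '304:103', '306:110', '308:141', '310:165', '312:177', '314:177', '316:177', '318:176', '320:176', '322:177', '324:176', '326:177', '328:159']
```

```bash
(python3 -m inch '[[-0.001,0,-0.003,0],[0,0,0,0],[0,0,0,0]]' 0.065; python3 -m inch '[[0,0,-0.003,0],[0,0,-0.005,0],[0,0,-0.01,0],[0,0,-0.02,0],[0,0,-0.03,0],[0,0,-0.03,0],[0,0,0,0],[0,0,0,0]]' 0.07 ) |grep -E "eef|cont|width|grasp"; python3 ck.py
```

```text
eef_pos: [0.5523, 0.06, 0.1465]
contact_force: [0.3, -0.8, 0.9]
gripper_width: 0.756
grasp_force: 0.0
eef_pos: [0.5527, 0.06, 0.2459]
contact_force: [0.8, 0.0, -0.1]
gripper_width: 0.818
grasp_force: 0.0
[412.9 274.3  12.4  63.  154.4]
[223.  274.6  12.8  65.2  26.3]
[318.3 184.5  84.3  89.5 176.1]
expect 0.044 40 [318.3 213.2  27.6  57.1]
expect 0.044 36 [318.3 213.1  31.1  57.1]
expect 0.047 40 [318.3 216.4  27.3  57.5]
expect 0.05 36 [318.3 219.6  30.5  57.8]
['230:90', '232:90', '234:91', '236:93', '238:91', '240:91', '242:91', '244:94', '246:96', '248:98', '250:94', '252:64', '254:64', '256:67', '258:74', '260:95', '262:130', '264:151', '266:157', '268:160', '270:160', '272:161', '274:161', '276:161', '278:156', '280:137', '282:99', '284:77', '286:79', '288:93', '290:127', '292:154', '294:160', '296:159', '298:158', '300:134', '302:90', '304:89', '306:91', '308:91', '310:93', '312:95', '314:95', '316:94', '318:94', '320:91', '322:91', '324:92', '326:94', '328:96']
```

Released and clear. I'll move aside and check both seats numerically, since the ten views are spent.

```bash
python3 - <<'E'
from h import *;from station import bot
def cast(c,tag):
    g=cv2.cvtColor(c["color"],cv2.COLOR_RGB2GRAY)
    for r in range(176,250,2): print(r,"".join("#" if x<50 else "+" if x<80 else "-" if x<115 else "." for x in g[r,270:368:1][::2]))
o=bot.get_obs();c=bot.read_camera("wrist")
np.savez("wA",T=np.block([[R(o["tool_rot"]),o["eef_pos"][:,None]],[np.zeros((1,3)),np.ones((1,1))]])@c["hand_eye"],color=c["color"],mtx=c["mtx"])
cast(c,"A")
E
(python3 -m inch '[[-0.016,0.036,0,0],[-0.016,0.036,0,0],[-0.016,0.036,0,0],[-0.016,0.036,0,0],[-0.016,0.036,0,0],[-0.016,0.036,0,0],[-0.016,0.036,0,0],[0,0,0,0],[0,0,0,0]]' 0.07 ) |grep -E "eef|cont"
python3 - <<'E'
from h import *;from station import bot
t=bot.read_camera("top");s=bot.read_camera("scene");np.savez("t2",**t);np.savez("s2",**s)
t0=np.load("top.npz")
s40,c40=np.sin(np.radians(40)),np.cos(np.radians(40));Z=np.array([0,0,1.]);X=np.array([.991,.134,0]);Y=np.array([-.134,.991,0]);O=np.array([.569,.0622,.109]);a=-s40*X+c40*Z;px=c40*X+s40*Z
for n,c in(("top",t),("scene",s)):
    print(n,"tip",proj(c,O+.058*a),"small face",proj(c,O+.044*a),"large face",proj(c,O+.024*a))
    u,v=proj(c,O+.034*a).astype(int);g=cv2.cvtColor(c["color"],cv2.COLOR_RGB2GRAY)
    print(u-22,v-18);[print(r,"".join("#" if x<60 else "+" if x<95 else "-" if x<140 else "." for x in g[r,u-22:u+22])) for r in range(v-18,v+20)]
E
```

```text
176 ----...................................---+++++--
178 ----...................................---+++++--
180 .----.................................----+++++++
182 .----.............--++++++++++--.......---+++++++
184 .--............-++++--.....---++#+-....---+++++++
186 .--..........-++--..............-+#+-...--+++++++
188 --..........++-...................-+#-...--++++++
190 --.........++-.....................-+#-...-++++++
192 -.........-+-......................--+#-..-++++++
194 -...-.....+-.......................--+#+..-++++++
196 ...--.....+-.......................---#+..-++++++
198 ...--.....+-.......................---#+..-++++++
200 ..---.....+-.......................---+---+++++++
202 ..-----....-.......................---++-++++++++
204 ..-----............................---+-+++++++++
206 ..------..-..-.....................---+++++++++++
208 ..-----.-------....-+++++++++--.....--+++++++++++
210 ..---....--------+#+-..--.--++#++-...-+++++++++++
212 ..---.....----+###+-...-------++##-.-++++++++++++
214 -.---.....----###+----------+--++##++----++++++++
216 -.---....----+##
[... 4234 characters left out ...]
--..----------
193 --------.........-------.------..-----------
194 --------.........------------...------------
195 --------..........--------------------------
196 -------............----++++++---------------
197 -----...............--++++++++--------------
198 ----...........---...-----+++---------------
199 ---......------------..---------------------
200 ---.....------------------------------------
201 ---....-------------+-----------------------
202 ----..-------------+++++--------------------
203 --------+--.....----------------------------
204 -------++-.........-------------------------
205 ------+++-..............--------------------
206 ------+++-...............-------------------
```

```bash
python3 - <<'E'
from h import *
s40,c40=np.sin(np.radians(40)),np.cos(np.radians(40));Z=np.array([0,0,1.]);X=np.array([.991,.134,0]);Y=np.array([-.134,.991,0]);O=np.array([.569,.0622,.109]);a=-s40*X+c40*Z;px=c40*X+s40*Z
A=dict(np.load("wA.npz"));A["world_from_camera"]=A["T"];B=dict(np.load("chk.npz"))
for n,c in(("A small on",A),("B large only",B)):
    print(n,"tip",proj(c,O+.058*a),"z52",proj(c,O+.052*a),"small",proj(c,O+.044*a-.0025*px),"large",proj(c,O+.024*a-.0025*px), "large face top/bot",proj(c,O+.024*a+.0285*px)[1],proj(c,O+.024*a-.0335*px)[1])
    h=c["color"];S=cv2.cvtColor(h,cv2.COLOR_RGB2HSV)
    for r in range(176,262,2):
        print(r,"".join("%1d"%min(9,v//26) for v in S[r,290:346:2,2]),"".join("%1d"%min(9,v//20) for v in S[r,290:346:2,1]))
E
```

```text
A small on tip [318.28044519 229.67363244] z52 [318.27082302 222.98140117] small [318.26008118 215.77685062] large [318.23094737 195.50329836] large face top/bot 174.23112926768567 212.87698580043633
176 5666666666666666666666555555 2222221222222222222121222222
178 5666666666666666666666655554 2221222222222222222222222222
180 6666666666555555555556665554 2222222222222222222222222222
182 6666665543222222222234455655 2222222222222222222222222222
184 6666532223444555544322224555 2222222222222222221222222222
186 6654223456666666666554321245 2222222212222222222222222222
188 6432356666666666666655543213 2223222222222222222222222222
190 5224566666666666666655554421 2232222222222221222222222222
192 3245566666666666666655554432 2222222222222222122222222222
194 2355566666666666666655554443 3222222222222222222222222222
196 2455566666666666666655554443 2222222222222222222222222222
198 2455566666666666666655554443 2222222122222222222222222222
200 3455666666666666666555554443 2222222222222222222222222222
202 4455666666666666666555554443 2222222222222222222222222222
204 5455666666666666666655554443
[... 3933 characters left out ...]
522222223566666666
240 5555555555433344334554444444 6666666666522222224666666666
242 5555555555543343335544444444 6666666666642222235666666666
244 5555555555544333345554444454 6666666666653222256666666666
246 5555555555555444455554444454 6666666666664333466666666666
248 5555555555555555555554444444 6666666666666655666666666666
250 5555555555555555555554444444 6666666666666666666666666666
252 5555555555555555555554444444 6666666666666666666666666666
254 5555555555555555555554444444 6666666666666666666666666666
256 5555555555555555555554444445 6666666666666666666666666666
258 5555555555555555554443333334 6666666666666666666668999876
260 5555555555555554444444444333 6666666666666666667999999998
```

Measured against the visible tip, the large face sits at z′≈24 mm and the small face at ≈43–44 mm. Both match the home positions, and both tilts are about 40°. Handing in.

```bash
python3 -c "
from station import bot
print(bot.hand_in())"
```

```text
the job is handed in; nothing more can be done
None
```

I handed the job in with both bearings on the peg: the large one against the shoulder and the small one on top of it. My last wrist-camera measurements put both within about 1 mm of home, but the hand-in returned no verdict, and I didn't re-measure the bystanders.

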